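# Clamp a board with the spoked capstan

### The arm

A 7-joint arm with a two-finger parallel gripper is mounted at the origin on the work surface. World frame = base frame: x ahead of the robot, y to its left, z up, the work surface at z = 0. Lengths are in m, angles in rad, forces in N, time in s.
With the tool pointing down it reaches from about 0.35 to 0.9 m from the base axis. Payload 8.1 kg.
Tool frame: the origin (TCP) lies midway between the tips of the shut fingers; the grasp point (between the pads) lies 19 mm behind it; z points along the fingers, y is the line along which they close (so a half turn about z gives the same grasp; the last joint's range is limited). The gripper opens to 92 mm and grips with 3 to 60 N. Pads are 19 mm wide; open, the fingers measure 130 mm over their backs; the gripper's body (75 mm by 190 mm) begins 47 mm behind the grasp point.
Start: joints at [1.08, 0.434, 0.025, 1.573, -0.012, 1.134, -0.075], TCP at [0.236, -0.579, 0.227] pointing down, gripper open.
Joint ranges: [-2.62, 2.62], [-0.44, 2.09], [-1.27, 1.32], [0.08, 2.57], [-1.32, 4.46], [0.12, 2], [-2.74, 2.74]. Speed limits (rad/s): [2.22, 2.22, 3.01, 3.01, 3.14, 3.14, 3.14].

### API

Orientations are given as a rotation vector (axis times angle).
In Python, from rig import * gives the robot as it stands. The module is installed in compiled form; this text tells all that it offers.
- The arm moves only by the tool servo_tool, never from a script. Its argument "commands" is a list of rows, each a list of 3 entries, a list of its own where there are three numbers: the turn, a rotation vector about the world's x, y, z each as a share of pi rad, from -1 to 1, then the shift along the world's x, y, z each as a share of 0.5 m, from -1 to 1, then the closure, from -1 (fully open) to 1 (shut), so that 0 is half open. In form: [[[ax, ay, az], [tx, ty, tz], hand], ...]. A call has 1 to 10 rows; each row is the pose to reach, as a shift and turn from the pose commanded when the call began, turning the shorter way round; what a row does not reach only later rows make up. A row lasts 1/10 s, in which the tool goes at most 50 mm and 8.59 degrees, less where a joint would pass 70% of its speed; a pose out of reach is approached as far as the arm can. A call with a number of a shift or a turn outside -1 to 1 is refused whole. A call with a gripper value outside its range is refused whole. The fingers move at their own pace and stop on an object; the grip force is fixed at half the most. Time passes only in rows, so rows that repeat a pose let the fingers close. It gives the time, the measured TCP pose, the force, the opening and the grip force at its end, in the units of the state.
- state(): the state, without advancing time (a new reading comes with each control period).
- snapshot(name): name is "scene" or "top" or "wrist"; returns a dict with "img" (384x512x3 uint8, red, green, blue), "range_z" (384x512 float32, m along the optical axis (not along the pixel's ray), 0 where there is no reading), "mtx" (3x3 intrinsics, pixels), "rvec" (rotation vector, rad) and "tvec" (3), from world to camera coordinates, as OpenCV has them; the wrist camera has in their place "tool_from_camera" (4x4, takes a point from camera to tool coordinates, whose origin is the TCP and whose axes are the flange's). Camera axes: x right, y down, z forward; pixel columns grow to the right and rows downward; lengths in m; the calibration is good to about 2 mm. A picture is of the moment at which its call begins: read the wrist's pose just before it.
- sign_off(): hands the job in; it is judged then, once.
The state is a dict: "time": time; "joint_positions": joint angles; "qvel": joint speeds; "joint_efforts": joint torques, N m; "tcp_pos": TCP position; "eef_rot": TCP orientation; "wrist_force": force on the tool from outside, world axes, zero at the start; "torque": the same for the moment, N m; "gripper_width": finger opening in m; "finger_force": force on a finger pad.
Only numpy, scipy, OpenCV 4.12 (cv2) and the standard library are available. Lean on these libraries where they do the work, as an engineer would, in place of code of your own. Each camera call takes 0.05 s, during which the arm holds its last target. There are 200 camera calls.

### The job

Clamp the board that lies between the jaw and the fence of the bench clamp, ready for planing: turn the capstan clockwise, pushing one spoke after another through the open side of its guard, until the jaw holds the board firmly but without straining it, then let go. Keep off the jaw and the fence, and leave the mug and the screw jar where they stand.

Things in the scene. Friction and masses are not known exactly. Their poses are not given: they have to be found in the camera images.
- hub (a point): centre of the capstan of a bench clamp bolted to the bench, on its upright axis at the height of the spokes' centre line, 120 mm above the bench. Its frame is the clamp's: z up; rack, jaw, board and fence lie along -y. The hub is a steel boss of 28 mm radius, its top 136 mm above the bench, over a grey gearbox 90 x 90 mm, 85 mm tall
- clamp: the clamp's fixed frame, origin on the bench under the hub, axes as hub. A sheet-metal guard, top 140 mm high, covers the spokes on the bed side (x -134 to 134 mm, y -120 to -30 mm); on the +y side the spoke circle is open from above and outside: a spoke can be pushed only while it passes there, then the next must be taken. Two guide rods run along -y at x = -98 and 98 mm
- capstan (a joint): angle of the capstan, rad: four level plain steel spokes 90 degrees apart, 14 mm thick, reaching 123 mm from the axis. At 0 they point along +x, +y, -x and -y of hub. It grows as the capstan turns clockwise seen from above, which closes the jaw 8 mm per rad. It starts at 0 to 1.2 and needs about 3 to 6 rad more to reach the board. It stays where it is left
- spoke (a point): a point on one spoke, 90 mm from the axis. Pushed squarely here, turning free takes about 9 N (0.8 N m). Once the jaw bears on the board, its sprung face gives 12 N per mm and the torque grows 0.75 N m per rad. The board is well held at half as much again as free (1.2 N m); at twice (1.6 N m) it is too tight. This is felt in motion: at a pause both read up to 0.4 N m less, so judge by the rise (0.4 N m)
- jaw: the moving jaw, a dark steel bar 230 mm long (its x), 22 mm thick, 47 mm tall, on the guide rods, with the toothed rack that runs back to the gearbox; origin at the bar's underside centre; it closes along -y of hub. On its -y side it carries a sprung plywood face, 12 mm thick, that begins to press 23 mm from the origin and springs back by up to 12 mm under load
- fence: the fixed fence at the other end of the bed, a dark steel bar 230 x 35 mm, 50 mm tall with a plywood face; origin at its underside centre; the face lies 21.5 mm from it towards +y. Between it and the jaw lies, loose and a little askew, a softwood board 150 mm long, 24 mm thick; its width across the clamp differs each time, 55 to 70 mm. Two spare boards lie on the clamp's far side
- screw_jar: a clear jar with a steel cap, 64 mm across, 85 mm tall, standing beside the guard; origin at its underside; to be left alone
- mug: a white mug, 76 mm across, 85 mm tall, standing off the open side of the capstan; origin at its underside; to be left alone

How it is judged:
By the outcome, as a careful person would: the job done as asked, in the order asked, and still so for the second after the job is handed in, with the robot touching nothing.
It also fails if it takes over 72 s, if anything falls off the work surface, if the arm or the gripper's body presses on something with over 40 N, if the wrist force passes 120 N, or if a joint passes its speed limit or range.

## Working session

There is one attempt and no reset: what is moved stays moved. The work goes in short steps, Python scripts to look and compute and a tool call to move; the robot and the scene stay as the last step left them, time stands still between calls to the robot, and variables do not carry over. Pictures are saved under pics/ and viewed, at most 10 in all, crops included, and the job is handed in when it is done.

Besides the shell and the picture viewer there is one more tool, called after "Emit:" in YAML: its name, and indented under it one key for each argument. servo_tool: Moves the arm, as the interface text tells. Its arguments: {"type":"object","properties":{"commands":{"type":"array","items":{"type":"array"}}},"required":["commands"]}

```bash
mkdir -p pics; cat > h.py <<'E'
from rig import *
import numpy as np, cv2
def save(n,f):
    s=snapshot(n); cv2.imwrite('pics/'+f,s['img'][:,:,::-1]); return s
def cloud(s):
    R=cv2.Rodrigues(np.array(s['rvec'],float))[0]; t=np.array(s['tvec'],float).ravel()
    z=s['range_z']; v,u=np.mgrid[:z.shape[0],:z.shape[1]]; K=s['mtx']
    c=np.stack([(u-K[0,2])/K[0,0]*z,(v-K[1,2])/K[1,1]*z,z],-1)
    return (c-t)@R
E
python3 - <<'E'
from h import *
s=save('top','top.png'); t=save('scene','scene.png')
np.savez('d.npz',top=cloud(s),ti=s['img'],sc=cloud(t),si=t['img'])
print(state())
a=cv2.hconcat([s['img'],t['img']]);cv2.imwrite('pics/both.png',cv2.resize(a,(800,300))[:,:,::-1])
E
```

```text
{'time': 0.1, 'joint_positions': array([ 1.08039144,  0.43514063,  0.02497513,  1.57398046, -0.01159821,
        1.13398647, -0.07510604]), 'qvel': array([-9.17027893e-05, -1.78132467e-03,  2.40382972e-04, -4.64891644e-03,
       -8.56238445e-05,  1.20342334e-03,  1.10192334e-03]), 'joint_efforts': array([ 3.28257724e-03, -6.69129181e+01,  9.87885743e-01, -3.15146470e+01,
       -6.06897078e-02,  3.74309882e-02,  6.20988862e-05]), 'tcp_pos': array([ 0.23613255, -0.57820057,  0.22604126]), 'eef_rot': array([-3.08145199e+00, -6.04982416e-01,  6.08808518e-04]), 'wrist_force': array([ 0.2431783 , -0.34301494, -1.09088439]), 'torque': array([0.06595115, 0.01949634, 0.03830474]), 'finger_force': 0.0, 'gripper_width': 0.09190816043412535}
```

View pics/top.png

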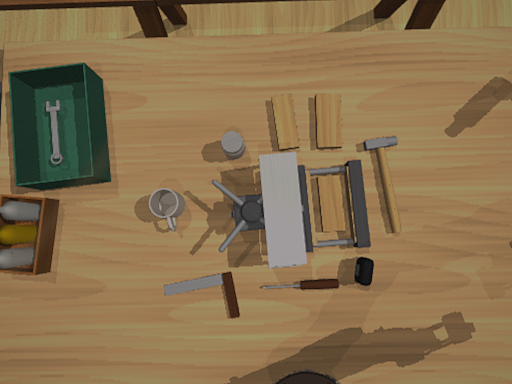

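View pics/scene.png

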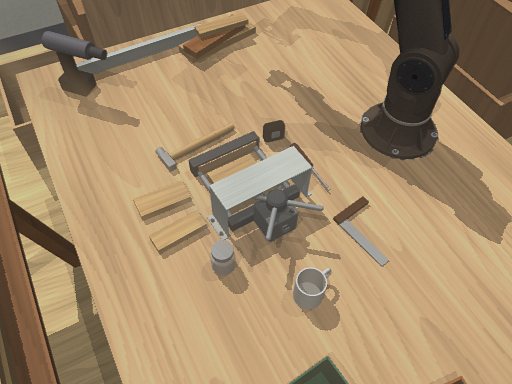

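Top view: the hub is at about (251,212), with open spokes to (215,183) and (222,248). The guard is at (283,210), jaw (305,208), board (330,203), fence (359,204), mug (167,205) and jar (233,145). Next I measure.

```bash
python3 - <<'E'
from h import *
d=np.load('d.npz');P=d['top'];I=d['ti'].astype(int)
for n,(u,v) in dict(hub=(251,212),guard=(283,210),jaw=(305,208),board=(330,203),fence=(359,204),mug=(155,205),jar=(233,145),saw=(200,285)).items(): print(n,P[v,u].round(3))
Q=P.reshape(-1,3)
def rect(m,n):
    q=Q[m.ravel()]
    # largest component
    r=cv2.minAreaRect((q[:,:2]*1000).astype(np.float32)); print(n,len(q),[np.round(x,1) for x in r], np.median(q[:,2]))
v,u=np.mgrid[:384,:512]
def box(a,b,c,e): return (u>=a)&(u<=b)&(v>=c)&(v<=e)
z=P[...,2]
rect(box(255,310,145,275)&(z>.13)&(z<.15),'guard')
rect(box(342,375,155,255)&(z>.04)&(z<.07),'fence')
rect(box(296,318,160,255)&(z>.04)&(z<.075),'jaw')
m=box(240,262,195,225)&(z>.131)&(z<.145)
rect(m,'hub')
rect(box(140,188,180,235)&(z>.05)&(z<.1),'mug')
rect(box(215,250,125,165)&(z>.075)&(z<.1),'jar')
for nm,b in (('sp1',box(205,240,170,205)),('sp2',box(210,243,222,260))):
    m=b&(z>.1)&(z<.14); rect(m,nm)
s=I[165:265,195:380].astype(np.uint8); cv2.imwrite('pics/crop.png',cv2.resize(s,None,fx=4,fy=4,interpolation=cv2.INTER_CUBIC)[:,:,::-1])
E
```

```text
hub [0.54  0.131 0.14 ]
guard [0.543 0.055 0.14 ]
jaw [ 0.551 -0.008  0.044]
board [ 0.564 -0.077  0.027]
fence [ 0.559 -0.148  0.049]
mug [0.568 0.391 0.04 ]
jar [0.716 0.177 0.084]
saw [0.352 0.277 0.008]
guard 4350 [array([546.1,  68.5]), array([267.2, 112. ]), np.float64(4.0)] 0.14092884290074534
fence 1350 [array([ 560.6, -144.5]), array([229.8,  40.6]), np.float64(4.3)] 0.05042897354398171
jaw 923 [array([551.3, -11.6]), array([229.6,  32.1]), np.float64(3.8)] 0.04686542670782421
hub 403 [array([543.7, 126.6]), array([53.1, 66.5]), np.float64(19.9)] 0.13633656558597274
mug 383 [array([560. , 347.9]), array([101.1,  74.8]), np.float64(42.9)] 0.07718897026271618
jar 374 [array([723.6, 181. ]), array([54.6, 54.4]), np.float64(23.7)] 0.08591678927112734
sp1 202 [array([589.8, 190.7]), array([90.8, 13.4]), np.float64(50.2)] 0.1268881469600795
sp2 212 [array([482.6, 181.5]), array([13.8, 90.8]), np.float64(50.1)] 0.12687997475955842
```

View pics/crop.png

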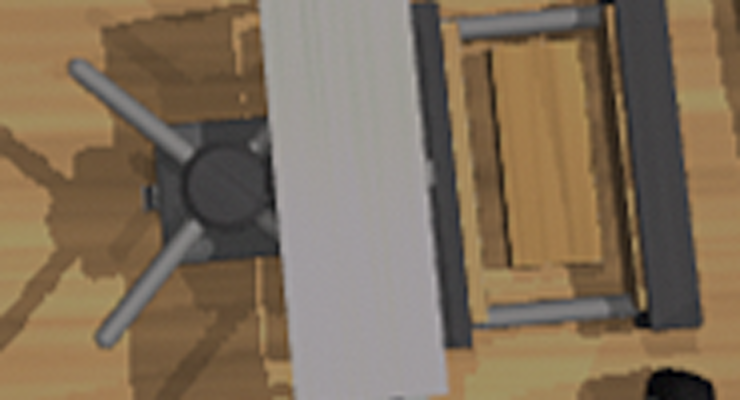

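Emit:
servo_tool:
  commands:
    - [[0,0,0.33],[0.428,0.86,0],1]
    - [[0,0,0.33],[0.428,0.86,0],1]
    - [[0,0,0.33],[0.428,0.86,0],1]
    - [[0,0,0.33],[0.428,0.86,0],1]
    - [[0,0,0.33],[0.428,0.86,0],1]
    - [[0,0,0.33],[0.428,0.86,0],1]
    - [[0,0,0.33],[0.428,0.86,0],1]
    - [[0,0,0.33],[0.428,0.86,0],1]
    - [[0,0,0.33],[0.428,0.86,0],1]
    - [[0,0,0.33],[0.428,0.86,0],1]

```text
time: 1.1
tcp_pos: [0.4514, -0.1447, 0.2268]
eef_rot: [-2.374, -2.057, -0.002]
wrist_force: [0.6, -0.6, -0.5]
gripper_width: 0.0162
finger_force: 0.0
```

```bash
cat >> h.py <<'E'
H=np.array([.5415,.1325])
def rows(f0,f1,n,cmd,yaw,r=.09,d=.026,z=.1):
    """relative rows from cmd pose (x,y,z,yaw deg) for spoke world angle f0->f1 deg"""
    for f in np.linspace(f0,f1,n+1)[1:]:
        a=np.radians(f); p=H+r*np.array([np.cos(a),np.sin(a)])+d*np.array([-np.sin(a),np.cos(a)])
        print([[0,0,round((f-yaw)/180,3)],[round(float(x)/.5,3) for x in (*(p-cmd[:2]),z-cmd[2])],1])
def st():
    s=state(); R=cv2.Rodrigues(s['eef_rot'])[0]; p=s['tcp_pos'];F=s['wrist_force']
    print('t',round(s['time'],2),'tcp',p.round(4),'yaw',np.degrees(np.arctan2(R[1,0],R[0,0])).round(1),'F',F.round(2),'J',s['joint_positions'].round(2),'w',s['gripper_width'])
    return s
E
python3 -c "
from h import *
st()"
```

```text
t 1.1 tcp [ 0.4514 -0.1447  0.2268] yaw 81.8 F [ 0.6  -0.61 -0.53] J [ 0.55  0.22 -0.42  1.9   0.1   1.04 -0.06] w 0.016205818006670664
```

Emit:
servo_tool:
  commands:
    - [[0,0,0.323],[0,0.624,0],1]
    - [[0,0,0.323],[0,0.624,0],1]
    - [[0,0,0.323],[0,0.624,0],1]
    - [[0,0,0.323],[0,0.624,0],1]
    - [[0,0,0.323],[0,0.624,0],1]
    - [[0,0,0.323],[0,0.624,0],1]
    - [[0,0,0.323],[0,0.624,0],1]
    - [[0,0,0.323],[0,0.624,0],1]
    - [[0,0,0.323],[0,0.624,0],1]
    - [[0,0,0.323],[0,0.624,0],1]

```text
time: 2.1
tcp_pos: [0.4505, 0.1615, 0.2264]
eef_rot: [-1.088, -2.947, 0.002]
wrist_force: [0.1, 0.1, 0.1]
gripper_width: 0.0004
finger_force: 0.0
```

```bash
python3 -c "
from h import *
st()"
```

```text
t 2.1 tcp [0.4505 0.1615 0.2264] yaw 139.5 F [0.1  0.14 0.06] J [ 0.16  0.29 -0.76  1.87  0.23  1.07  0.18] w 0.00035984662680898285
```

Emit:
servo_tool:
  commands:
    - [[0,0,0],[0,0,-0.09],1]
    - [[0,0,0],[0,0,-0.17],1]
    - [[0,0,0],[0,0,-0.252],1]
    - [[0,0,0],[0,0,-0.252],1]
    - [[0,0,0],[0,0,-0.252],1]

```text
time: 2.6
tcp_pos: [0.4503, 0.1626, 0.1012]
eef_rot: [-1.083, -2.948, 0.001]
wrist_force: [0.1, -0.1, 0.3]
gripper_width: 0.0006
finger_force: 0.0
```

```bash
python3 -c "
from h import *
s=st(); p=s['tcp_pos']
save('top','t2.png')
rows(140,70,9,p,139.7)
d=np.load('d.npz');P=d['top']
# clamp-frame profile of jaw, board, fence
c,sn=np.cos(np.radians(4)),np.sin(np.radians(4))
for r in (190,200,210,220,230,240):
  q=P[r,296:376]; y=-sn*(q[:,0]-H[0])+c*(q[:,1]-H[1])
  print(r,[(int(a*1000),int(b*1000)) for a,b in zip(y,q[:,2])][::2])
"
```

```text
t 2.6 tcp [0.4503 0.1626 0.1012] yaw 139.6 F [ 0.05 -0.07  0.34] J [ 0.07  0.45 -0.68  2.03  0.39  0.8   0.02] w 0.000649751958289479
[[0, 0, np.float64(-0.042)], [0.023, 0.038, -0.002], 1]
[[0, 0, np.float64(-0.085)], [0.038, 0.059, -0.002], 1]
[[0, 0, np.float64(-0.128)], [0.055, 0.077, -0.002], 1]
[[0, 0, np.float64(-0.171)], [0.075, 0.093, -0.002], 1]
[[0, 0, np.float64(-0.214)], [0.097, 0.106, -0.002], 1]
[[0, 0, np.float64(-0.258)], [0.12, 0.117, -0.002], 1]
[[0, 0, np.float64(-0.301)], [0.144, 0.123, -0.002], 1]
[[0, 0, np.float64(-0.344)], [0.17, 0.127, -0.002], 1]
[[0, 0, np.float64(-0.387)], [0.195, 0.127, -0.002], 1]
190 [(-112, 143), (-117, 141), (-131, 48), (-136, 48), (-142, 49), (-147, 49), (-153, 45), (-159, 39), (-169, 0), (-174, 1), (-180, 0), (-182, 21), (-187, 26), (-193, 23), (-198, 23), (-203, 23), (-208, 26), (-214, 24), (-219, 25), (-225, 24), (-229, 27), (-235, 25), (-241, 24), (-250, 4), (-257, 0), (-257, 23), (-258, 41), (-262, 46), (-267, 49), (-271, 51), (-276, 52), (-282, 49), (-287, 50), (-292, 50), (-311, 2), (-317, 0), (-322, 1), (-327, 2), (-333, 0),
[... 1711 characters left out ...]
23, 25), (-229, 25), (-234, 23), (-240, 22), (-249, 2), (-255, 0), (-258, 10), (-258, 34), (-261, 45), (-265, 49), (-269, 52), (-275, 49), (-280, 51), (-286, 49), (-290, 51), (-296, 49), (-314, 3), (-320, -1), (-326, 0)]
240 [(-100, 142), (-105, 142), (-110, 141), (-114, 140), (-119, 142), (-134, 46), (-139, 48), (-144, 50), (-150, 40), (-155, 43), (-166, 1), (-171, 1), (-176, 0), (-182, 2), (-187, 4), (-192, 3), (-198, 3), (-203, 2), (-206, 18), (-211, 20), (-216, 20), (-221, 22), (-227, 18), (-232, 19), (-237, 22), (-242, 23), (-247, 22), (-252, 23), (-258, 23), (-257, 47), (-262, 49), (-267, 49), (-271, 53), (-277, 53), (-282, 51), (-287, 54), (-293, 47), (-310, 3), (-317, -1), (-322, 0)]
```

View pics/t2.png

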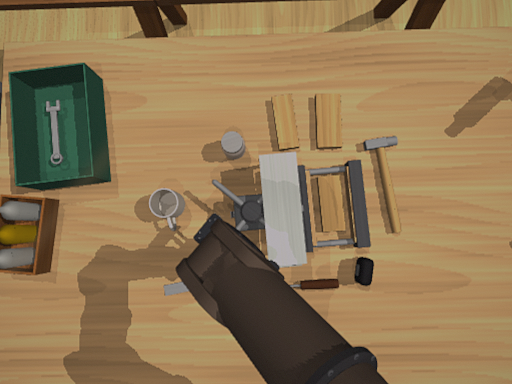

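Emit:
servo_tool:
  commands:
    - [[0,0,-0.03],[0.017,0.028,0],1]
    - [[0,0,-0.075],[0.034,0.054,0],1]
    - [[0,0,-0.12],[0.052,0.074,0],1]
    - [[0,0,-0.165],[0.072,0.091,0],1]
    - [[0,0,-0.21],[0.095,0.105,0],1]
    - [[0,0,-0.255],[0.119,0.116,0],1]
    - [[0,0,-0.3],[0.144,0.123,0],1]
    - [[0,0,-0.345],[0.17,0.127,0],1]
    - [[0,0,-0.385],[0.194,0.127,0],1]
    - [[0,0,-0.415],[0.212,0.126,0],1]

```text
time: 3.65
tcp_pos: [0.5549, 0.2259, 0.1025]
eef_rot: [-2.652, -1.681, 0.004]
wrist_force: [-10.2, -3.0, 1.1]
gripper_width: 0.0003
finger_force: 4.0
```

```bash
cat >> h.py <<'E'
def tau(s):
    p=s['tcp_pos'];F=s['wrist_force'];R=cv2.Rodrigues(s['eef_rot'])[0];y=np.degrees(np.arctan2(R[1,0],R[0,0]))
    a=np.radians(y);u=np.array([np.cos(a),np.sin(a)]);n=np.array([-u[1],u[0]]);v=p[:2]-H
    Fn=F[:2]@n; d=n@v; r=u@v
    print('radial',round(r*1e3,1),'offset',round(d*1e3,1),'Fn',Fn.round(2),'Fr',(F[:2]@u).round(2),'tau',round(r*Fn-(d-.019)*(F[:2]@u),3))
E
python3 -c "
from h import *
s=st(); tau(s)
"
```

```text
t 3.65 tcp [0.5549 0.2259 0.1025] yaw 64.7 F [-10.19  -2.96   1.06] J [-0.26  0.54 -0.31  1.75  0.21  0.88 -1.1 ] w 0.00034723954903736825
radial 90.2 offset 27.8 Fn 7.95 Fr -7.02 tau 0.779
```

Emit:
servo_tool:
  commands:
    - [[0,0,0],[-0.024,0.01,0],1]
    - [[0,0,0],[-0.024,0.01,0.07],1]
    - [[0,0,0.03],[-0.024,0.01,0.14],1]
    - [[0,0,0.07],[-0.05,0.0,0.15],1]
    - [[0,0,0.11],[-0.12,-0.05,0.15],1]
    - [[0,0,0.155],[-0.18,-0.12,0.15],1]
    - [[0,0,0.2],[-0.22,-0.176,0.15],1]
    - [[0,0,0.245],[-0.22,-0.176,0.15],1]
    - [[0,0,0.29],[-0.22,-0.176,0.15],1]
    - [[0,0,0.335],[-0.22,-0.176,0.15],1]

```text
time: 4.65
tcp_pos: [0.4464, 0.139, 0.1779]
eef_rot: [1.429, 2.794, 0.004]
wrist_force: [0.9, 0.3, 0.3]
gripper_width: 0.0004
finger_force: 0.0
```

Emit:
servo_tool:
  commands:
    - [[0,0,0.045],[0,0,0],1]
    - [[0,0,0.09],[0,0,0],1]
    - [[0,0,0.135],[0,0,0],1]
    - [[0,0,0.167],[0,0,0],1]
    - [[0,0,0.167],[0,0,0],1]

```text
time: 5.15
tcp_pos: [0.4464, 0.1391, 0.1774]
eef_rot: [0.662, 3.068, 0.002]
wrist_force: [-0.4, 0.3, 0.6]
gripper_width: 0.0002
finger_force: 0.0
```

```bash
python3 -c "
from h import *
s=st(); 
t=save('top','t3.png'); save('scene','s3.png')
P=cloud(t);z=P[...,2]
v,u=np.mgrid[:384,:512];m=(u>200)&(u<262)&(v>165)&(v<200)&(z>.105)&(z<.135)
q=(P[m][:,:2]*1000).astype(np.float32);print(cv2.minAreaRect(q))
"
```

```text
t 5.15 tcp [0.4464 0.1391 0.1774] yaw 155.6 F [-0.43  0.26  0.61] J [ 0.16  0.32 -0.7   1.97  0.25  0.94  0.47] w 0.0001938693298918313
((582.4737548828125, 174.27500915527344), (42.46043014526367, 141.33584594726562), 10.343387603759766)
```

View pics/t3.png

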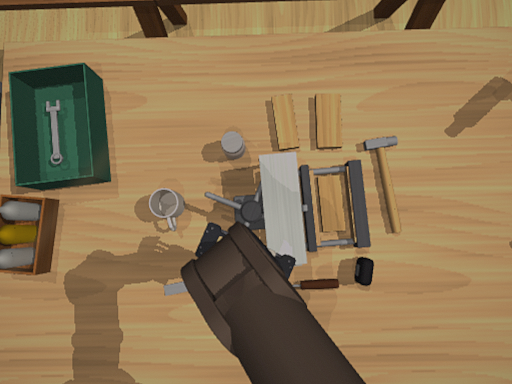

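Emit:
servo_tool:
  commands:
    - [[0,0,0],[-0.006,-0.01,0],1]
    - [[0,0,0],[-0.006,-0.01,-0.05],1]
    - [[0,0,0],[-0.006,-0.01,-0.1],1]
    - [[0,0,0],[-0.006,-0.01,-0.15],1]
    - [[0,0,0],[-0.006,-0.01,-0.15],1]

```text
time: 5.75
tcp_pos: [0.4413, 0.1323, 0.0987]
eef_rot: [-0.669, -3.066, 0.004]
wrist_force: [-0.7, -0.5, -0.2]
gripper_width: 0.0004
finger_force: 0.0
```

```bash
python3 -c "
from h import *
s=st(); tau(s)
rows(157,65,11,s['tcp_pos'],155.6)
"
```

```text
t 5.75 tcp [0.4413 0.1323 0.0987] yaw 155.4 F [-0.68 -0.55 -0.15] J [ 0.1   0.42 -0.65  2.07  0.36  0.77  0.37] w 0.0004292845301160867
radial 91.0 offset 41.9 Fn 0.78 Fr 0.39 tau 0.062
[[0, 0, np.float64(-0.039)], [0.02, 0.05, 0.003], 1]
[[0, 0, np.float64(-0.085)], [0.029, 0.075, 0.003], 1]
[[0, 0, np.float64(-0.132)], [0.041, 0.1, 0.003], 1]
[[0, 0, np.float64(-0.178)], [0.058, 0.122, 0.003], 1]
[[0, 0, np.float64(-0.225)], [0.077, 0.141, 0.003], 1]
[[0, 0, np.float64(-0.271)], [0.099, 0.158, 0.003], 1]
[[0, 0, np.float64(-0.317)], [0.122, 0.171, 0.003], 1]
[[0, 0, np.float64(-0.364)], [0.148, 0.18, 0.003], 1]
[[0, 0, np.float64(-0.41)], [0.175, 0.186, 0.003], 1]
[[0, 0, np.float64(-0.457)], [0.202, 0.188, 0.003], 1]
[[0, 0, np.float64(-0.503)], [0.229, 0.185, 0.003], 1]
```

Emit:
servo_tool:
  commands:
    - [[0,0,-0.03],[0.013,0.028,0.003],1]
    - [[0,0,-0.06],[0.024,0.06,0.003],1]
    - [[0,0,-0.105],[0.034,0.087,0.003],1]
    - [[0,0,-0.15],[0.048,0.109,0.003],1]
    - [[0,0,-0.195],[0.065,0.129,0.003],1]
    - [[0,0,-0.24],[0.084,0.147,0.003],1]
    - [[0,0,-0.285],[0.106,0.162,0.003],1]
    - [[0,0,-0.33],[0.129,0.174,0.003],1]
    - [[0,0,-0.375],[0.154,0.182,0.003],1]
    - [[0,0,-0.415],[0.178,0.186,0.003],1]

```text
time: 6.75
tcp_pos: [0.5296, 0.2253, 0.1025]
eef_rot: [-2.399, -2.026, 0.009]
wrist_force: [-9.2, -3.8, 0.2]
gripper_width: 0.0004
finger_force: 4.1
```

```bash
python3 -c "
from h import *
s=st(); tau(s)
rows(80,65,6,[.5303,.2253,.1003],80.7)
"
```

```text
t 6.75 tcp [0.5296 0.2253 0.1025] yaw 80.4 F [-9.25 -3.78  0.19] J [-0.29  0.51 -0.29  1.81  0.18  0.85 -0.83] w 0.00035095624470798573
radial 89.5 offset 27.2 Fn 8.49 Fr -5.27 tau 0.803
[[0, 0, np.float64(-0.018)], [0.011, 0.001, -0.001], 1]
[[0, 0, np.float64(-0.032)], [0.019, 0.002, -0.001], 1]
[[0, 0, np.float64(-0.046)], [0.027, 0.002, -0.001], 1]
[[0, 0, np.float64(-0.059)], [0.035, 0.001, -0.001], 1]
[[0, 0, np.float64(-0.073)], [0.043, 0.001, -0.001], 1]
[[0, 0, np.float64(-0.087)], [0.051, -0.0, -0.001], 1]
```

Emit:
servo_tool:
  commands:
    - [[0,0,-0.016],[0.009,0.001,-0.003],1]
    - [[0,0,-0.03],[0.017,0.002,-0.003],1]
    - [[0,0,-0.044],[0.025,0.002,-0.003],1]
    - [[0,0,-0.058],[0.033,0.002,-0.003],1]
    - [[0,0,-0.072],[0.041,0.001,-0.003],1]
    - [[0,0,-0.086],[0.049,0,-0.003],1]

```text
time: 7.35
tcp_pos: [0.5542, 0.2268, 0.1017]
eef_rot: [-2.645, -1.691, 0.006]
wrist_force: [-8.3, 0.3, 2.0]
gripper_width: 0.0004
finger_force: 4.0
```

```bash
python3 -c "
from h import *
s=st(); tau(s)
"
```

```text
t 7.35 tcp [0.5542 0.2268 0.1017] yaw 65.2 F [-8.31  0.29  2.01] J [-0.33  0.53 -0.21  1.76  0.14  0.87 -1.03] w 0.00038818047471389836
radial 90.9 offset 28.1 Fn 7.66 Fr -3.23 tau 0.726
```

Emit:
servo_tool:
  commands:
    - [[0,0,0],[-0.024,0.01,0],1]
    - [[0,0,0],[-0.024,0.01,0.07],1]
    - [[0,0,0.03],[-0.024,0.01,0.14],1]
    - [[0,0,0.07],[-0.05,0.0,0.15],1]
    - [[0,0,0.11],[-0.12,-0.05,0.15],1]
    - [[0,0,0.155],[-0.18,-0.12,0.15],1]
    - [[0,0,0.2],[-0.224,-0.186,0.15],1]
    - [[0,0,0.245],[-0.224,-0.186,0.15],1]
    - [[0,0,0.29],[-0.224,-0.186,0.15],1]
    - [[0,0,0.335],[-0.224,-0.186,0.15],1]

```text
time: 8.35
tcp_pos: [0.4444, 0.1337, 0.1771]
eef_rot: [1.427, 2.797, 0.002]
wrist_force: [0.1, 0.0, 0.3]
gripper_width: 0.0005
finger_force: 0.0
```

Emit:
servo_tool:
  commands:
    - [[0,0,0.045],[0,0,0],1]
    - [[0,0,0.09],[0,0,0],1]
    - [[0,0,0.135],[0,0,0],1]
    - [[0,0,0.167],[0,0,0],1]
    - [[0,0,0.167],[0,0,0],1]

```text
time: 8.85
tcp_pos: [0.4445, 0.1339, 0.1767]
eef_rot: [0.659, 3.07, 0.001]
wrist_force: [-0.5, -0.3, 0.7]
gripper_width: 0.0004
finger_force: 0.0
```

```bash
python3 -c "
from h import *
s=st(); tau(s)
t=save('top','t4.png')
cv2.imwrite('pics/t4c.png',cv2.resize(t['img'][165:265,195:380],None,fx=4,fy=4,interpolation=cv2.INTER_CUBIC)[:,:,::-1])
"
```

```text
t 8.85 tcp [0.4445 0.1339 0.1767] yaw 155.8 F [-0.52 -0.32  0.72] J [ 0.06  0.29 -0.57  1.98  0.19  0.92  0.54] w 0.0003881354061324208
radial 89.0 offset 38.6 Fn 0.51 Fr 0.34 tau 0.038
```

View pics/t4c.png

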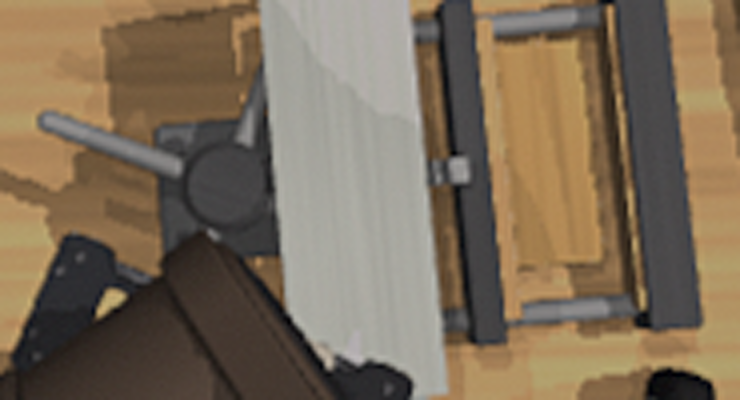

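Emit:
servo_tool:
  commands:
    - [[0,0,0],[0,0,-0.05],1]
    - [[0,0,0],[0,0,-0.1],1]
    - [[0,0,0],[0,0,-0.152],1]
    - [[0,0,0],[0,0,-0.152],1]

```text
time: 9.3
tcp_pos: [0.4428, 0.1328, 0.0978]
eef_rot: [-0.666, -3.066, 0.003]
wrist_force: [-0.4, -0.1, -0.2]
gripper_width: 0.0005
finger_force: 0.0
```

```bash
python3 -c "
from h import *
s=st(); tau(s)
rows(157,82,9,s['tcp_pos'],155.6)
"
```

```text
t 9.3 tcp [0.4428 0.1328 0.0978] yaw 155.5 F [-0.42 -0.12 -0.19] J [ 0.01  0.4  -0.52  2.07  0.29  0.75  0.45] w 0.00046168783716640435
radial 89.9 offset 40.7 Fn 0.28 Fr 0.34 tau 0.018
[[0, 0, np.float64(-0.039)], [0.017, 0.049, 0.004], 1]
[[0, 0, np.float64(-0.085)], [0.026, 0.074, 0.004], 1]
[[0, 0, np.float64(-0.131)], [0.038, 0.098, 0.004], 1]
[[0, 0, np.float64(-0.177)], [0.054, 0.12, 0.004], 1]
[[0, 0, np.float64(-0.224)], [0.073, 0.14, 0.004], 1]
[[0, 0, np.float64(-0.27)], [0.095, 0.156, 0.004], 1]
[[0, 0, np.float64(-0.316)], [0.119, 0.169, 0.004], 1]
[[0, 0, np.float64(-0.363)], [0.144, 0.179, 0.004], 1]
[[0, 0, np.float64(-0.409)], [0.171, 0.185, 0.004], 1]
```

Emit:
servo_tool:
  commands:
    - [[0,0,-0.03],[0.01,0.027,0.003],1]
    - [[0,0,-0.06],[0.021,0.059,0.003],1]
    - [[0,0,-0.105],[0.031,0.086,0.003],1]
    - [[0,0,-0.15],[0.045,0.108,0.003],1]
    - [[0,0,-0.195],[0.062,0.128,0.003],1]
    - [[0,0,-0.24],[0.081,0.146,0.003],1]
    - [[0,0,-0.28],[0.1,0.159,0.003],1]
    - [[0,0,-0.315],[0.118,0.169,0.003],1]
    - [[0,0,-0.345],[0.135,0.176,0.003],1]
    - [[0,0,-0.37],[0.149,0.181,0.003],1]

```text
time: 10.3
tcp_pos: [0.5168, 0.2225, 0.1016]
eef_rot: [-2.246, -2.194, 0.009]
wrist_force: [-7.2, -5.9, 0.0]
gripper_width: 0.0006
finger_force: 4.0
```

```bash
python3 -c "
from h import *
s=st(); tau(s)
rows(89,60,10,[.5173,.2233,.0993],88.9)
"
```

```text
t 10.3 tcp [0.5168 0.2225 0.1016] yaw 88.7 F [-7.24 -5.88  0.01] J [-0.35  0.49 -0.21  1.85  0.13  0.83 -0.65] w 0.0005895578243804213
radial 89.4 offset 26.8 Fn 7.1 Fr -6.05 tau 0.682
[[0, 0, np.float64(-0.016)], [0.009, 0.002, 0.001], 1]
[[0, 0, np.float64(-0.032)], [0.018, 0.003, 0.001], 1]
[[0, 0, np.float64(-0.048)], [0.027, 0.005, 0.001], 1]
[[0, 0, np.float64(-0.064)], [0.037, 0.005, 0.001], 1]
[[0, 0, np.float64(-0.08)], [0.046, 0.006, 0.001], 1]
[[0, 0, np.float64(-0.096)], [0.056, 0.006, 0.001], 1]
[[0, 0, np.float64(-0.112)], [0.065, 0.005, 0.001], 1]
[[0, 0, np.float64(-0.128)], [0.075, 0.004, 0.001], 1]
[[0, 0, np.float64(-0.144)], [0.084, 0.002, 0.001], 1]
[[0, 0, np.float64(-0.161)], [0.093, 0.0, 0.001], 1]
```

Emit:
servo_tool:
  commands:
    - [[0,0,-0.016],[0.009,0.002,-0.002],1]
    - [[0,0,-0.032],[0.018,0.003,-0.002],1]
    - [[0,0,-0.048],[0.027,0.005,-0.002],1]
    - [[0,0,-0.064],[0.037,0.005,-0.002],1]
    - [[0,0,-0.08],[0.046,0.006,-0.002],1]

```text
time: 10.8
tcp_pos: [0.5397, 0.2268, 0.1012]
eef_rot: [-2.5, -1.898, 0.006]
wrist_force: [-7.7, -2.3, 2.0]
gripper_width: 0.0007
finger_force: 4.0
```

```bash
python3 -c "
from h import *
s=st(); tau(s)
rows(74.5,60,5,[.5403,.2263,.0985],74.5)
"
```

```text
t 10.8 tcp [0.5397 0.2268 0.1012] yaw 74.4 F [-7.72 -2.25  2.  ] J [-0.39  0.51 -0.14  1.8   0.09  0.84 -0.84] w 0.0006702785808255
radial 90.3 offset 27.1 Fn 6.83 Fr -4.24 tau 0.651
[[0, 0, np.float64(-0.016)], [0.01, -0.0, 0.003], 1]
[[0, 0, np.float64(-0.032)], [0.019, -0.001, 0.003], 1]
[[0, 0, np.float64(-0.048)], [0.029, -0.002, 0.003], 1]
[[0, 0, np.float64(-0.064)], [0.038, -0.004, 0.003], 1]
[[0, 0, np.float64(-0.081)], [0.047, -0.006, 0.003], 1]
```

Emit:
servo_tool:
  commands:
    - [[0,0,-0.016],[0.009,0,-0.001],1]
    - [[0,0,-0.032],[0.019,-0.001,-0.001],1]
    - [[0,0,-0.048],[0.029,-0.002,-0.001],1]
    - [[0,0,-0.064],[0.038,-0.004,-0.001],1]
    - [[0,0,-0.08],[0.047,-0.006,-0.001],1]

```text
time: 11.3
tcp_pos: [0.5632, 0.2251, 0.101]
eef_rot: [-2.717, -1.571, 0.005]
wrist_force: [-7.7, 0.4, 2.6]
gripper_width: 0.0003
finger_force: 4.1
```

```bash
python3 -c "
from h import *
s=st(); tau(s)
rows(60,45,5,[.5638,.2233,.098],60.1)
"
```

```text
t 11.3 tcp [0.5632 0.2251 0.101 ] yaw 60.1 F [-7.73  0.44  2.57] J [-0.41  0.54 -0.07  1.75  0.05  0.86 -1.03] w 0.0002889015748007225
radial 91.1 offset 27.3 Fn 6.92 Fr -3.47 tau 0.659
[[0, 0, np.float64(-0.017)], [0.01, -0.002, 0.004], 1]
[[0, 0, np.float64(-0.034)], [0.019, -0.005, 0.004], 1]
[[0, 0, np.float64(-0.051)], [0.028, -0.009, 0.004], 1]
[[0, 0, np.float64(-0.067)], [0.037, -0.013, 0.004], 1]
[[0, 0, np.float64(-0.084)], [0.046, -0.018, 0.004], 1]
```

Emit:
servo_tool:
  commands:
    - [[0,0,-0.016],[0.01,-0.002,-0.001],1]
    - [[0,0,-0.032],[0.019,-0.005,-0.001],1]
    - [[0,0,-0.048],[0.028,-0.009,-0.001],1]
    - [[0,0,-0.064],[0.036,-0.013,-0.001],1]
    - [[0,0,-0.08],[0.045,-0.018,-0.001],1]

```text
time: 11.8
tcp_pos: [0.5856, 0.2179, 0.1008]
eef_rot: [-2.89, -1.219, 0.004]
wrist_force: [-9.0, 5.6, 2.2]
gripper_width: 0.0003
finger_force: 5.0
```

```bash
python3 -c "
from h import *
s=st(); tau(s)
rows(45.7,31,5,[.5863,.2143,.098],45.7)
t=save('top','t5.png')
cv2.imwrite('pics/t5c.png',cv2.resize(t['img'][165:265,195:380],None,fx=4,fy=4,interpolation=cv2.INTER_CUBIC)[:,:,::-1])
"
```

```text
t 11.8 tcp [0.5856 0.2179 0.1008] yaw 45.7 F [-9.04  5.63  2.22] J [-0.43  0.56 -0.01  1.71 -0.    0.88 -1.21] w 0.00033095865608217796
radial 91.9 offset 28.0 Fn 10.4 Fr -2.28 tau 0.977
[[0, 0, np.float64(-0.016)], [0.007, -0.003, 0.004], 1]
[[0, 0, np.float64(-0.033)], [0.015, -0.008, 0.004], 1]
[[0, 0, np.float64(-0.049)], [0.023, -0.014, 0.004], 1]
[[0, 0, np.float64(-0.065)], [0.031, -0.02, 0.004], 1]
[[0, 0, np.float64(-0.082)], [0.038, -0.026, 0.004], 1]
```

View pics/t5c.png

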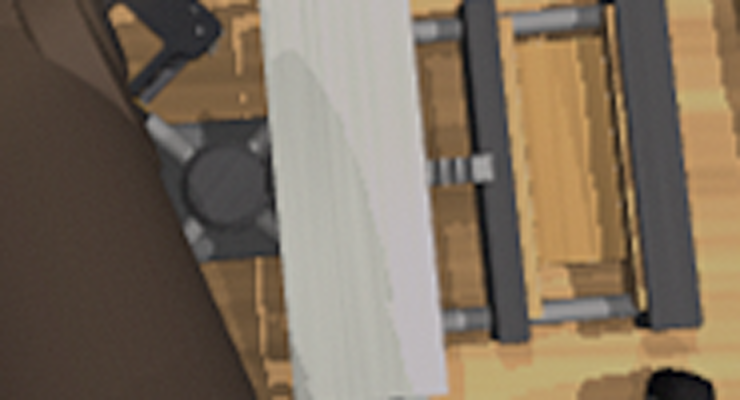

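```bash
python3 -c "
from h import *
s=st(); tau(s)
t=snapshot('top');P=cloud(t)
c,sn=np.cos(np.radians(4)),np.sin(np.radians(4))
for r in (180,190,200,210,220,228):
  q=P[r,308:364]; y=-sn*(q[:,0]-H[0])+c*(q[:,1]-H[1])
  print(r,[(int(a*1000),int(b*1000)) for a,b in zip(y,q[:,2])])
cv2.imwrite('pics/t6c.png',cv2.resize(t['img'][160:260,300:370],None,fx=6,fy=6,interpolation=cv2.INTER_CUBIC)[:,:,::-1])
"
```

```text
t 11.85 tcp [0.5865 0.2173 0.1008] yaw 45.5 F [-7.57  4.55  2.18] J [-0.43  0.56 -0.01  1.71 -0.    0.88 -1.21] w 0.0007042521021720688
radial 92.1 offset 27.3 Fn 8.59 Fr -2.06 tau 0.808
180 [(-161, 0), (-163, 4), (-164, 16), (-164, 36), (-165, 48), (-168, 48), (-171, 45), (-173, 49), (-176, 48), (-179, 48), (-181, 46), (-184, 45), (-187, 41), (-190, 44), (-193, 42), (-195, 42), (-201, 26), (-203, 24), (-206, 23), (-209, 25), (-212, 22), (-214, 25), (-217, 26), (-220, 24), (-222, 25), (-225, 22), (-227, 25), (-230, 24), (-233, 24), (-236, 23), (-238, 25), (-241, 24), (-244, 22), (-246, 25), (-248, 26), (-252, 24), (-254, 24), (-257, 25), (-258, 31), (-259, 40), (-260, 44), (-262, 47), (-264, 49), (-267, 50), (-269, 50), (-272, 52), (-275, 50), (-277, 51), (-279, 51), (-282, 51), (-284, 52), (-286, 54), (-290, 52), (-292, 52), (-295, 50), (-311, 2)]
190 [(-159, -2), (-161, -2), (-164, 0), (-164, 20), (-164, 38), (-165, 49), (-168, 47), (-171, 47), (-172, 53), (-176, 48), (-178, 47), (-181, 48), (-183, 49), (-187, 41), (-190, 41), (-193, 40), (-195, 40), (-200, 25), (-203, 24), (-206, 
[... 2430 characters left out ...]
 51), (-284, 48), (-285, 51)]
228 [(-147, 0), (-150, 0), (-152, 3), (-156, 0), (-158, 0), (-161, -1), (-163, 3), (-164, 19), (-164, 36), (-165, 49), (-168, 49), (-170, 49), (-173, 47), (-176, 47), (-178, 49), (-181, 48), (-183, 48), (-187, 41), (-190, 39), (-192, 42), (-195, 42), (-201, 22), (-203, 23), (-205, 27), (-208, 26), (-210, 26), (-213, 26), (-216, 24), (-219, 24), (-222, 22), (-224, 25), (-227, 21), (-230, 24), (-232, 25), (-234, 26), (-237, 23), (-240, 23), (-243, 24), (-245, 24), (-248, 22), (-251, 23), (-254, 20), (-256, 22), (-258, 26), (-258, 37), (-259, 47), (-261, 46), (-263, 49), (-265, 50), (-267, 53), (-270, 51), (-273, 50), (-275, 51), (-279, 49), (-280, 51), (-283, 53)]
```

View pics/t6c.png

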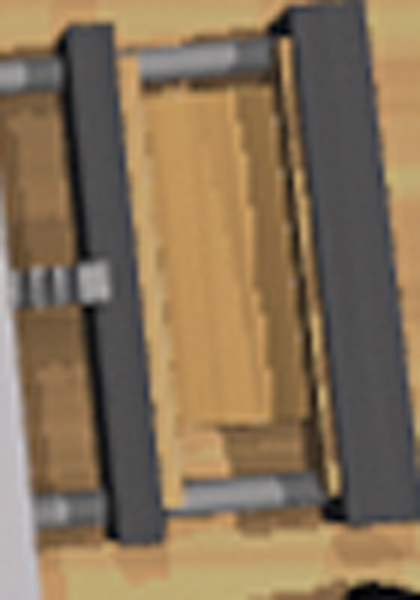

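Emit:
servo_tool:
  commands:
    - [[0,0,-0.016],[0.008,-0.004,-0.001],1]
    - [[0,0,-0.032],[0.016,-0.009,-0.001],1]
    - [[0,0,-0.048],[0.024,-0.014,-0.001],1]

```text
time: 12.2
tcp_pos: [0.5976, 0.2114, 0.1006]
eef_rot: [-2.973, -0.998, 0.003]
wrist_force: [-10.0, 5.1, 5.5]
gripper_width: 0.0003
finger_force: 5.5
```

```bash
python3 -c "
from h import *
s=st(); tau(s)
"
```

```text
t 12.2 tcp [0.5976 0.2114 0.1006] yaw 37.1 F [-10.01   5.14   5.46] J [-0.44  0.57  0.03  1.69 -0.03  0.89 -1.32] w 0.00033857210706844155
radial 92.4 offset 29.1 Fn 10.14 Fr -4.88 tau 0.986
```

Emit:
servo_tool:
  commands:
    - [[0,0,-0.014],[0.006,-0.005,-0.001],1]
    - [[0,0,-0.028],[0.012,-0.01,-0.001],1]

```text
time: 12.4
tcp_pos: [0.604, 0.2071, 0.1004]
eef_rot: [-3.013, -0.867, 0.002]
wrist_force: [-10.3, 7.3, 5.9]
gripper_width: 0.0006
finger_force: 5.8
```

```bash
python3 -c "
from h import *
s=st(); tau(s)
"
```

```text
t 12.4 tcp [0.604  0.2071 0.1004] yaw 32.1 F [-10.27   7.34   5.87] J [-0.45  0.58  0.06  1.68 -0.05  0.89 -1.38] w 0.0005804455973268455
radial 92.6 offset 30.0 Fn 11.68 Fr -4.8 tau 1.134
```

Emit:
servo_tool:
  commands:
    - [[0,0,-0.014],[0.006,-0.006,-0.001],1]
    - [[0,0,-0.028],[0.011,-0.012,-0.001],1]

```text
time: 12.6
tcp_pos: [0.6101, 0.2021, 0.1002]
eef_rot: [-3.048, -0.735, -0.0]
wrist_force: [-7.7, 10.2, 5.5]
gripper_width: 0.0008
finger_force: 6.2
```

```bash
python3 -c "
from h import *
s=st(); tau(s)
"
```

```text
t 12.6 tcp [0.6101 0.2021 0.1002] yaw 27.1 F [-7.66 10.22  5.5 ] J [-0.45  0.58  0.08  1.67 -0.07  0.89 -1.44] w 0.0008177124559129853
radial 92.8 offset 30.7 Fn 12.59 Fr -2.16 tau 1.193
```

Emit:
servo_tool:
  commands:
    - [[0,0,0],[-0.01,0.02,0],1]
    - [[0,0,0],[-0.022,0.044,0],1]
    - [[0,0,0],[-0.022,0.044,0],1]
    - [[0,0,0],[-0.022,0.044,0.08],1]
    - [[0,0,0],[-0.022,0.044,0.16],1]
    - [[0,0,0],[-0.022,0.044,0.24],1]
    - [[0,0,0],[-0.022,0.044,0.3],1]
    - [[0,0,0],[-0.1,0.044,0.3],1]
    - [[0,0,0],[-0.1,0.044,0.3],1]
    - [[0,0,0],[-0.1,0.044,0.3],1]

```text
time: 13.6
tcp_pos: [0.5612, 0.219, 0.2482]
eef_rot: [-3.054, -0.737, -0.0]
wrist_force: [0.5, -0.0, 0.5]
gripper_width: 0.0002
finger_force: 0.0
```

```bash
python3 -c "
from h import *
s=st()
t=snapshot('top'); P=cloud(t)
c,sn=np.cos(np.radians(4)),np.sin(np.radians(4))
for r in (185,200,220):
  q=P[r,308:345]; y=-sn*(q[:,0]-H[0])+c*(q[:,1]-H[1])
  print(r,[(int(a*1000),int(b*1000)) for a,b in zip(y,q[:,2])][:24])
cv2.imwrite('pics/t7.png',t['img'][:,:,::-1])
"
```

```text
t 13.6 tcp [0.5612 0.219  0.2482] yaw 27.1 F [ 0.5  -0.05  0.51] J [-0.53  0.38  0.1   1.61 -0.04  1.16 -1.52] w 0.00023811433819284554
185 [(-159, 1), (-162, 1), (-165, 0), (-167, 8), (-167, 28), (-167, 46), (-169, 50), (-172, 48), (-174, 50), (-177, 47), (-180, 46), (-183, 44), (-185, 45), (-188, 46), (-191, 42), (-193, 45), (-199, 24), (-203, 21), (-205, 24), (-208, 23), (-210, 27), (-213, 23), (-215, 28), (-218, 24)]
200 [(-155, 0), (-158, 0), (-161, 0), (-163, 1), (-166, 2), (-166, 19), (-167, 36), (-168, 46), (-170, 48), (-173, 49), (-175, 49), (-178, 49), (-181, 44), (-183, 52), (-187, 44), (-189, 44), (-192, 42), (-195, 41), (-200, 24), (-203, 25), (-206, 22), (-208, 26), (-211, 25), (-214, 24)]
220 [(-150, 0), (-152, 1), (-155, 2), (-158, 1), (-161, 0), (-163, 3), (-166, 0), (-166, 18), (-166, 38), (-167, 48), (-170, 48), (-173, 47), (-175, 47), (-178, 47), (-180, 48), (-183, 47), (-186, 48), (-189, 41), (-192, 43), (-194, 43), (-200, 23), (-202, 26), (-205, 28), (-208, 25)]
```

View pics/t7.png

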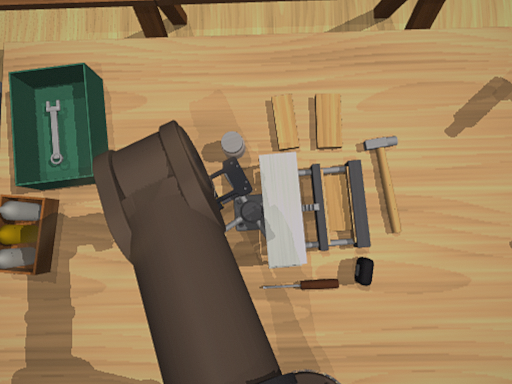

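```bash
python3 -c "
from rig import *
print(sign_off())"
```

```text
the job is handed in; nothing more can be done
None
```

The board is clamped flat between jaw and fence: turning torque rose about 0.5 N m above free, against 0.4 for well held and 0.8 for too tight. The arm is clear of everything, the mug and jar were left alone, and I handed the job in at 13.6 s.

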